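# Set a weekly dose pack over the edge for popping out one day's tablets

## Task

Get the weekly dose pack ready for popping out the first day's tablets: push the shallow steel tray along the counter up against the riser's panel, and slide the pack along the riser's top until its first row of pockets (the one nearest the tray), and only that row, hangs past the edge above the tray, with the tear line behind it along the edge. Only push with the fingers: never lift or tip the pack or the tray. Leave the vials, bottle, carton, cup and syringe where they are.

Things in the scene. Friction and masses are not known exactly. Their poses are not given: they have to be found in the camera images.
- riser: low bench riser of bent stainless sheet, fixed: flat plain top 240 mm (its x) by 300 mm (its y), 70 mm above the counter, full-height side panels at both y ends, cartons stored inside. Origin: centre of its footprint, on the counter. Its -y end is the working edge: top and panel end 150 mm from the origin in a straight edge parallel to its x axis
- edge_mid (a point): middle of the riser's working edge (its -y end), at the height of its top surface
- pack: weekly dose pack, loose, rigid, 60 to 130 g, lying on the riser within 0.15 rad of square: white card 112 mm (its x) by 202 mm (its y), 5 mm thick, with seven rows (along x) of four clear pockets, 9 mm high above the card. First row: the one at its -y end, nearest the working edge. 10 mm of flat card lie outside the end rows. Origin: centre of underside
- row1_near (a point): centre of the first row's end pocket on the pack's -x side (39 mm from the middle line), at the card's underside. Row centre line: 17 mm from the pack's -y end. Rows are 28 mm apart, pockets 14 mm long (y) by 18 mm wide; a dark tear line runs midway between rows, the one behind the first row 31 mm from the -y end
- row1_far (a point): centre of the first row's end pocket on the pack's +x side (39 mm from the middle line), at the card's underside
- tray: empty open stainless tray, loose, 280 g, on the counter beside the working edge: 200 mm (its x) by 120 mm (its y) over the lip, 30 mm high, upright walls set in 3 mm from the lip, opening 188 by 108 mm. Origin: centre of underside. It starts 35 to 75 mm (less at a corner) off the riser, turned up to 0.2 rad, its +y long side facing the riser
- vial_red: bystander: glass vial with red cap, 24 mm across, 49 mm high, standing on the riser near its +x side; origin centre of underside
- vial_green: bystander: glass vial with green cap, 24 mm across, 49 mm high, standing on the riser near its +x side; origin centre of underside
- carton: bystander: white carton with blue band, 55 x 100 x 45 mm high, on the counter beyond the tray; origin centre of underside
- bottle: bystander: amber medicine jar with white cap, 48 mm across, 85 mm high, on the counter beyond the tray; origin centre of underside
- cup: bystander: small blue medicine cup, 40 mm across, 35 mm high, on the counter past the riser's +y end; origin centre of underside
- syringe: bystander: syringe lying on the counter beyond the riser's +x side, about 155 mm long along its y, 28 mm high; origin under its barrel
Mind the look-alikes: they are no part of the job. What is shaped like the tray but purple is not meant.

How it is judged:
By the outcome, as a careful person would: the job done as asked, in the order asked, and still so for the second after the job is handed in, with the robot touching nothing.
It also fails if it takes over 61 s, if anything falls off the work surface, if the arm or the gripper's body presses on something with over 40 N, if the wrist force passes 120 N, or if a joint passes its speed limit or range.

## Robot

A 7-joint arm with a two-finger parallel gripper is mounted at the origin on the work surface. World frame = base frame: x ahead of the robot, y to its left, z up, the work surface at z = 0. Lengths are in m, angles in rad, forces in N, time in s.
With the tool pointing down it reaches from about 0.425 to 0.825 m from the base axis. Payload 3.6 kg.
Tool frame: the origin (TCP) lies between the finger pads; the fingertips stand 11 mm ahead of it and the grasp point (between the pads) lies 8 mm behind it; z points along the fingers, y is the line along which they close (so a half turn about z gives the same grasp; the last joint's range is limited). The gripper opens to 85 mm and grips with 20 to 120 N. Pads are 22 mm wide; open, the fingers measure 114 mm over their backs; the gripper's body (76 mm by 85 mm) begins 54 mm behind the grasp point. The pads swing forward as they close: fully open they stand 13 mm farther back than shut.
Start: joints at [-1.292, 0.615, -0.013, 1.423, 0.008, 1.103, -0.04], TCP at [0.196, 0.62, 0.21] pointing down, gripper open.
Joint ranges: [-3.12, 3.12], [-0.3, 2.06], [-1.34, 1.32], [0.26, 2.42], [-1.36, 4.5], [0.01, 1.98], [-2.84, 2.84]. Speed limits (rad/s): [2.79, 2.79, 3.14, 3.14, 3.14, 3.14, 3.14].

## Interface

Orientations are given as a unit quaternion [w, x, y, z].
In Python, from workcell import telemetry, imaging, workorder gives the robot as it stands. The module is installed in compiled form; this text tells all that it offers.
- The arm moves only by the tool play_rows, never from a script. Its argument "plan" is a list that holds one entry, the list of rows, each a list of 7 numbers: the shift along the tool's x, y, z in cm, then the turn, a rotation vector about the tool's x, y, z in degrees, then the opening, from 0 (shut) to 1 (fully open). A call has 1 to 10 rows; each row shifts and turns the commanded pose from where the row before left it, along the tool's axes as they then stand; what a row does not reach is not made up. A row lasts 1/8 s, in which the tool goes at most 62.5 mm and 10.7 degrees, less where a joint would pass 70% of its speed; a pose out of reach is approached as far as the arm can. A call is refused whole if a number of a shift passes 6.25 or a number of a turn 10.7, either way. A call with a gripper value outside its range is refused whole. The fingers move at their own pace and stop on an object; "squeeze" is the grip in N (left out, the last holds). Time passes only in rows, so rows that do not move let the fingers close. It gives the time, the measured TCP pose, the force, the opening and the grip force at its end, in the units of the state.
- telemetry.state(): the state, without advancing time (a new reading comes with each control period).
- imaging.snapshot(name): name is "scene" or "top" or "wrist"; returns a dict with "frame" (480x640x3 uint8, red, green, blue), "depth" (480x640 float32, m along the optical axis (not along the pixel's ray), 0 where there is no reading), "intrinsics" (3x3 intrinsics, pixels), "world_to_cam" (4x4, takes a point from world to camera coordinates). Camera axes: x right, y down, z forward; pixel columns grow to the right and rows downward; lengths in m; the calibration is good to about 2 mm. The wrist camera is an equidistant fisheye: a pixel r from the principal point sees the ray r / f radians off the axis. A picture is of the moment at which its call begins.
- workorder.close_job(): hands the job in; it is judged then, once.
The state is a dict: "time": time; "qpos": joint angles; "qd": joint speeds; "effort": joint torques, N m; "tool_pos": TCP position; "tool_rot": TCP orientation; "contact_force": force on the tool from outside, world axes, zero at the start; "wrist_torque": the same for the moment, N m; "finger_gap": finger opening in m; "grasp_force": force on a finger pad.
Only numpy, scipy, OpenCV 4.12 (cv2) and the standard library are available. Lean on these libraries where they do the work, as an engineer would, in place of code of your own. Each camera call takes 0.05 s, during which the arm holds its last target. There are 200 camera calls.

## Working session

There is one attempt and no reset: what is moved stays moved. The work goes in short steps, Python scripts to look and compute and a tool call to move; the robot and the scene stay as the last step left them, time stands still between calls to the robot, and variables do not carry over. Pictures are saved under pics/ and viewed, at most 10 in all, crops included, and the job is handed in when it is done.

Besides the shell and the picture viewer there is one more tool, called as name([rows], argument=value, ...), one row to a line, values as JSON. play_rows: Moves the arm, as the interface text tells. Its arguments: {"type":"object","properties":{"plan":{"type":"array"},"squeeze":{"type":"number"}},"required":["plan"]}

```bash
mkdir -p pics
cat > h.py <<'E'
import numpy as np, cv2
from workcell import telemetry, imaging, workorder
def snap(n,fn=None):
    s=imaging.snapshot(n)
    if fn: cv2.imwrite('pics/'+fn,s['frame'][:,:,::-1])
    return s
def cloud(s):
    K=s['intrinsics'];d=s['depth'];v,u=np.indices(d.shape)
    p=np.stack([(u-K[0,2])/K[0,0]*d,(v-K[1,2])/K[1,1]*d,d],-1)
    T=np.linalg.inv(s['world_to_cam']);return p@T[:3,:3].T+T[:3,3]
def ray(s,uv,z):
    K=s['intrinsics'];T=np.linalg.inv(s['world_to_cam']);uv=np.atleast_2d(uv).astype(float)
    r=np.c_[(uv[:,0]-K[0,2])/K[0,0],(uv[:,1]-K[1,2])/K[1,1],np.ones(len(uv))]@T[:3,:3].T
    return T[:3,3]+r*((z-T[2,3])/r[:,2])[:,None]
E
python3 - <<'E'
from h import *
a=snap('top','top0.png');b=snap('scene','scene0.png')
np.save('top0.npy',cloud(a))
import pickle;pickle.dump((a,b),open('s0.pkl','wb'))
print(telemetry.state());print(a['intrinsics'],np.linalg.inv(a['world_to_cam']).round(3))
E
```

```text
{'time': 0.1, 'qpos': array([-1.29148937,  0.61582739, -0.01265573,  1.42477095,  0.00805313,
        1.10339296, -0.04041374]), 'qd': array([ 1.25090524e-03, -3.99985900e-03,  6.26266951e-04, -2.77175562e-03,
        1.12273495e-03, -2.92033681e-04,  5.74362686e-05]), 'effort': array([ 1.85535413e-03, -4.70381713e+01,  2.60540480e-01, -1.71570039e+01,
        1.01438953e-02,  5.90184995e-03, -4.78848449e-06]), 'tool_pos': array([0.19542087, 0.61914131, 0.20894004]), 'tool_rot': array([-1.96023020e-04,  1.52277215e-01,  9.88337123e-01, -1.15898246e-03]), 'contact_force': array([-0.1820487 ,  0.29466197,  0.53099179]), 'wrist_torque': array([0.02776949, 0.01013911, 0.05618804]), 'grasp_force': 0.0, 'finger_gap': 0.08544972659215529}
[[465.49670681   0.         332.19190826]
 [  0.         465.49670681 241.54199174]
 [  0.           0.           1.        ]] [[ 0.016 -0.996  0.087  0.38 ]
 [-1.    -0.016  0.006  0.04 ]
 [-0.005 -0.088 -0.996  1.118]
 [ 0.     0.     0.     1.   ]]
```

View pics/top0.png

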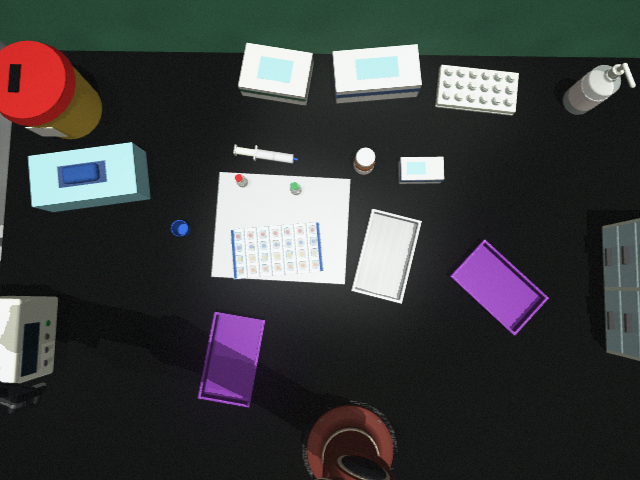

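View pics/scene0.png

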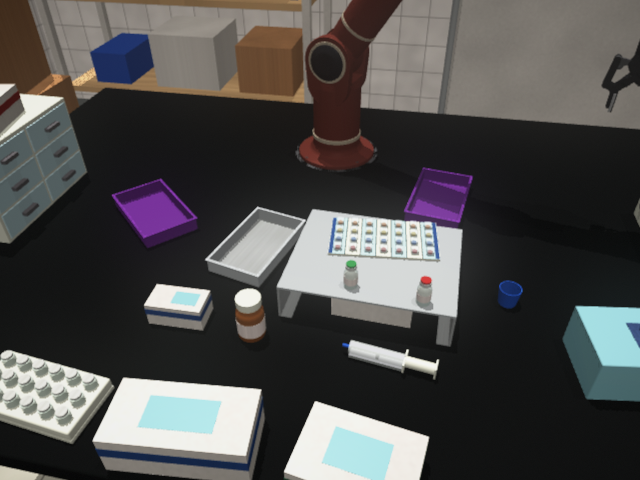

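The top view shows the riser at (212–350, 172–283), with the pack on it: blue end bands at u≈234 and 321, v 223–278. The steel tray is at (352–421, 209–302), and the purple trays are decoys. World −y points right and +x points up.

Run:
```python
from h import *
import pickle
a,b=pickle.load(open('s0.pkl','rb'))
C=cloud(a);f=a['frame'].astype(int);hsv=cv2.cvtColor(a['frame'],cv2.COLOR_RGB2HSV)
Z=C[...,2]
def rect(m,z,name):
    m=m.astype(np.uint8)
    cs,_=cv2.findContours(m,cv2.RETR_EXTERNAL,cv2.CHAIN_APPROX_NONE);c=max(cs,key=cv2.contourArea)
    P=ray(a,c[:,0],z)[:,:2]
    r=cv2.minAreaRect((P*1000).astype(np.float32));print(name,np.round(r[0],1),np.round(r[1],1),round(r[2],2));print(cv2.boxPoints(r).round(1).tolist())
win=np.zeros(Z.shape,bool)
win[165:290,205:352]=1
rect(win&(Z>.05)&(hsv[...,2]>60),.07,'riser')
w=np.zeros(Z.shape,bool);w[200:310,345:430]=1
rect(w&(Z<.055)&(hsv[...,2]>60)&(hsv[...,1]<60),.03,'tray')
blue=(hsv[...,0]>100)&(hsv[...,0]<130)&(hsv[...,1]>120)&(hsv[...,2]>60)
n,l,st,ce=cv2.connectedComponentsWithStats((blue&win).astype(np.uint8))
for i in range(1,n):
    if st[i,4]>20:
        print(st[i]); rect(l==i,.075,'band')
for nm,uv,z in [('red',(240,178),.119),('green',(295,185),.119),('bottle',(365,155),.085),('carton',(421,165),.045),('cup',(180,228),.035)]:
    print(nm,ray(a,[uv],z).round(3),C[uv[1],uv[0]].round(3))
print(Z[190:280:10,340:430:10].round(3))
```

```text
riser [503.1 163. ] [300.8 241. ] 87.72
[[376.70001220703125, 17.5], [617.5, 7.900000095367432], [629.5, 308.5], [388.70001220703125, 318.1000061035156]]
tray [453.8 -53.8] [177.8 206.8] 76.56
[[332.6000061035156, -116.19999694824219], [533.7000122070312, -164.3000030517578], [575.0, 8.699999809265137], [373.8999938964844, 56.70000076293945]]
[317 223   5  48  76]
band [460.4  76.3] [106.3   3.5] 6.03
[[407.29998779296875, 72.5], [407.70001220703125, 69.0], [513.5, 80.19999694824219], [513.0999755859375, 83.69999694824219]]
[231 230   5  48  82]
band [441.7 268.1] [106.3   4.2] 5.81
[[388.6000061035156, 264.79998779296875], [389.0, 260.70001220703125], [494.79998779296875, 271.3999938964844], [494.3999938964844, 275.6000061035156]]
red [[0.604 0.25  0.119]] [0.603 0.249 0.122]
green [[0.59  0.129 0.119]] [0.59  0.129 0.121]
bottle [[ 0.669 -0.025  0.085]] [ 0.668 -0.024  0.088]
carton [[ 0.658 -0.159  0.045]] [ 0.658 -0.159  0.044]
cup [[0.502 0.404 0.035]] [0.505 0.415 0.002]
[[ 6.800e-02 -0.000e+00 -3.000e-03 -1.000e-03  1.000e-03 -2.000e-03
  -4.000e-03 -1.000e-03 -1.000e-03]
 [ 6.800e-02 -2.000e-03  0.000e+00  3.000e-03 -1.000e-03  2.000e-03
  -0.000e+00  5.000e-03 -0.000e+00]
 [ 7.000e-02 -0.000e+00  3.000e-03  0.000e+00  2.800e-02  4.000e-03
   2.000e-03  1.000e-03  1.000e-03]
 [ 7.200e-02 -3.000e-03  1.000e-03  3.100e-02  3.000e-03  1.000e-03
   4.000e-03  2.800e-02 -2.000e-03]
 [ 7.000e-02  0.000e+00  2.000e-03  4.000e-03  3.000e-03  3.000e-03
  -3.000e-03  2.000e-03 -1.000e-03]
 [ 6.900e-02  2.000e-03 -1.000e-03  6.000e-03  6.000e-03  1.000e-03
   6.000e-03  5.000e-03 -3.000e-03]
 [ 7.100e-02 -5.000e-03 -1.000e-03  4.000e-03  4.000e-03  6.000e-03
   2.000e-03  1.000e-03 -1.000e-03]
 [ 6.500e-02  5.000e-03  3.000e-02  4.000e-03  0.000e+00  3.000e-03
   7.000e-03  3.000e-02 -3.000e-03]
 [ 7.200e-02 -2.000e-03  1.000e-03  8.000e-03  1.000e-03  2.000e-03
   2.000e-03  0.000e+00  1.118e+00]]
```

Run:
```python
from h import *
import pickle
a,b=pickle.load(open('s0.pkl','rb'))
hsv=cv2.cvtColor(a['frame'],cv2.COLOR_RGB2HSV);C=cloud(a)
m=((hsv[...,2]>60)&(hsv[...,1]<60)).astype(np.uint8);m[:,:351]=0;m[:204]=0;m[:,430:]=0;m[310:]=0
cs,_=cv2.findContours(m,cv2.RETR_EXTERNAL,cv2.CHAIN_APPROX_NONE);c=max(cs,key=cv2.contourArea)
P=ray(a,c[:,0],.03)[:,:2]*1000
r=cv2.minAreaRect(P.astype(np.float32));print(np.round(r[0],1),np.round(r[1],1),r[2]);B=cv2.boxPoints(r);print(B.round(1))
t=np.radians(-2.28);R=np.array([[np.cos(t),-np.sin(t)],[np.sin(t),np.cos(t)]])
e=np.array([497.1,12.7]);print('tray in edge frame',((B-e)@R).round(1),((np.array(r[0])-e)@R).round(1))
for n,p in [('bandnear',(460.4,76.3)),('bandfar',(441.7,268.1)),('red',(604,250)),('green',(590,129))]: print(n,((np.array(p)-e)@R).round(1))
p=(hsv[...,0]>130)&(hsv[...,0]<160)&(hsv[...,1]>100)
v,u=np.nonzero(p);k=u>430;q=ray(a,np.c_[u,v][k],.03)[:,:2]*1000;print('purple',(((q-e)@R)).max(0),((q-e)@R).min(0))
```

```text
[450.6 -58.3] [168.4 202.3] 76.95393371582031
[[ 333.  -117.5]
 [ 530.1 -163.1]
 [ 568.1    0.9]
 [ 371.    46.6]]
tray in edge frame [[-158.8 -136.6]
 [  40.  -174.4]
 [  71.5   -9. ]
 [-127.3   28.8]] [-43.7 -72.8]
bandnear [-39.2  62.1]
bandfar [-65.5 253. ]
red [ 97.4 241.4]
green [ 88.2 119.9]
purple [ 371.14465746 -245.03646524] [-217.71764771 -594.65414709]
```

```bash
cat >> h.py <<'E'
from scipy.spatial.transform import Rotation as Ro
YAW=87.72; EM=np.array([.4971,.0127])
t_=np.radians(-2.28);RE=np.array([[np.cos(t_),-np.sin(t_)],[np.sin(t_),np.cos(t_)]])
def w(xe,ye,z): return np.r_[EM+RE@np.array([xe,ye])/1000,z/1000]
def where():
    s=telemetry.state();R=Ro.from_quat(s['tool_rot'][[1,2,3,0]]).as_matrix()
    p=s['tool_pos'];print('edge',((p[:2]-EM)@RE*1000).round(1),'z',(p[2]*1000).round(1),'yaw',np.degrees(np.arctan2(R[1,0],R[0,0])).round(2),'t',s['time'],'F',s['contact_force'].round(1),'tilt',R[2].round(3));return p,R,s
def rows(p,R,goals,g=1):
    # goals: list of (world pos, tool-x yaw deg or None, nrows)
    for q,yaw,n in goals:
        y0=np.degrees(np.arctan2(R[1,0],R[0,0]));d=0 if yaw is None else -(yaw-y0)/n
        for k in range(n):
            sh=R.T@(q-p)/(n-k)*100
            row=np.r_[sh.round(2),0,0,round(d,2),g];print(row.tolist())
            p=p+R@row[:3]/100;R=R@Ro.from_rotvec([0,0,np.radians(row[5])]).as_matrix()
    return p,R
E
python3 - <<'E'
from h import *
p,R,s=where()
p,R=rows(p,R,[(np.array([.42,.3,.2]),YAW,9)])
print();rows(p,R,[(w(-50,-195,120),None,9)])
E
```

```text
edge [-325.6  594. ] z 208.9 yaw 162.48 t 0.1 F [-0.2  0.3  0.5] tilt [ 0.    -0.002 -1.   ]
[-3.45, -2.63, 0.11, 0.0, 0.0, 8.31, 1.0]
[-3.79, -2.1, 0.1, 0.0, 0.0, 8.31, 1.0]
[-4.06, -1.54, 0.11, 0.0, 0.0, 8.31, 1.0]
[-4.23, -0.93, 0.1, 0.0, 0.0, 8.31, 1.0]
[-4.32, -0.31, 0.11, 0.0, 0.0, 8.31, 1.0]
[-4.33, 0.32, 0.1, 0.0, 0.0, 8.31, 1.0]
[-4.23, 0.94, 0.11, 0.0, 0.0, 8.31, 1.0]
[-4.05, 1.54, 0.1, 0.0, 0.0, 8.31, 1.0]
[-3.79, 2.11, 0.11, 0.0, 0.0, 8.31, 1.0]

[-5.32, 0.43, 0.9, 0.0, 0.0, 0.0, 1.0]
[-5.32, 0.43, 0.9, 0.0, 0.0, 0.0, 1.0]
[-5.32, 0.43, 0.9, 0.0, 0.0, 0.0, 1.0]
[-5.32, 0.43, 0.9, 0.0, 0.0, 0.0, 1.0]
[-5.32, 0.43, 0.9, 0.0, 0.0, 0.0, 1.0]
[-5.32, 0.43, 0.9, 0.0, 0.0, 0.0, 1.0]
[-5.32, 0.43, 0.9, 0.0, 0.0, 0.0, 1.0]
[-5.32, 0.43, 0.9, 0.0, 0.0, 0.0, 1.0]
[-5.32, 0.43, 0.9, 0.0, 0.0, 0.0, 1.0]
```

play_rows([
  [[-3.5,-2.6,0.1,0,0,8.3,1],[-3.8,-2.1,0.1,0,0,8.3,1],[-4.1,-1.5,0.1,0,0,8.3,1],[-4.2,-0.9,0.1,0,0,8.3,1],[-4.3,-0.3,0.1,0,0,8.3,1],[-4.3,0.3,0.1,0,0,8.3,1],[-4.2,0.9,0.1,0,0,8.3,1],[-4.1,1.5,0.1,0,0,8.3,1],[-3.8,2.1,0.1,0,0,8.3,1],[0,0,0,0,0,0,1]],
])

```text
time: 1.35
tool_pos: [0.4227, 0.297, 0.2009]
tool_rot: [0.001, 0.724, 0.69, -0.001]
contact_force: [-0.0, 0.1, -0.0]
finger_gap: 0.0856
grasp_force: 0.0
```

play_rows([
  [[-5.3,0.4,0,0,0,0,1],[-5.3,0.4,0,0,0,0,1],[-5.3,0.4,0,0,0,0,1],[-5.3,0.4,0,0,0,0,1],[-5.3,0.4,0,0,0,0,1],[-5.3,0.4,0,0,0,0,1],[-5.3,0.4,0,0,0,0,1],[-5.3,0.4,0,0,0,0,1],[-5.3,0.4,0,0,0,0,1],[0,0,0,0,0,0,1]],
])

```text
time: 2.6
tool_pos: [0.4375, -0.181, 0.2012]
tool_rot: [0.001, 0.723, 0.691, -0.001]
contact_force: [-0.8, 0.2, 0.2]
finger_gap: 0.0855
grasp_force: 0.0
```

Run:
```python
from h import *
p,R,s=where()
rows(p,R,[(w(-50,-195,110),YAW,3),(w(-50,-195,30),None,3)])
snap('top','top1.png')
```

```text
edge [ -51.8 -195.9] z 201.2 yaw 87.37 t 2.6 F [-0.8  0.2  0.2] tilt [-0.003  0.001 -1.   ]
[0.04, 0.06, 3.04, 0.0, 0.0, -0.12, 1.0]
[0.04, 0.06, 3.04, 0.0, 0.0, -0.12, 1.0]
[0.04, 0.06, 3.04, 0.0, 0.0, -0.12, 1.0]
[0.01, -0.0, 2.67, 0.0, 0.0, 0.0, 1.0]
[0.0, -0.0, 2.66, 0.0, 0.0, 0.0, 1.0]
[0.01, -0.01, 2.67, 0.0, 0.0, 0.0, 1.0]
```

View pics/top1.png

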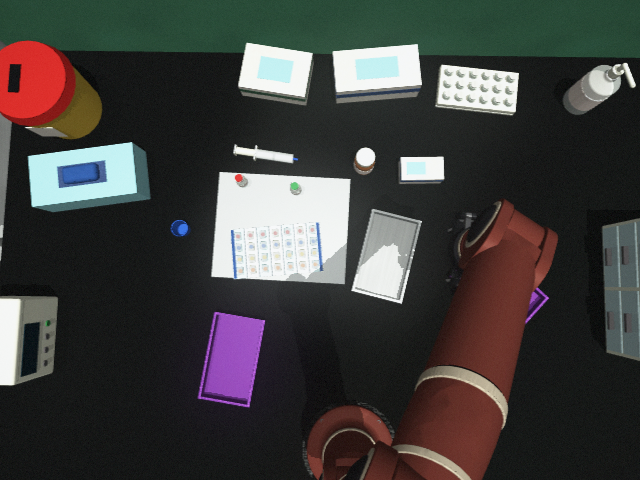

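The image shows the gripper at about (465, 250), to the right of the tray and clear of the purple one. I'll descend, then push along tool +x.

play_rows([
  [[0,0,4,0,0,-0.35,1],[0.1,0.1,4,0,0,0,1],[0,0.1,4,0,0,0,1],[0,0,4,0,0,0,1],[0,0,2,0,0,0,1],[0,0,0.6,0,0,0,1],[0,0,0,0,0,0,1]],
])

```text
time: 3.52
tool_pos: [0.4405, -0.1745, 0.0151]
tool_rot: [-0.0, 0.718, 0.696, 0.0]
contact_force: [0.8, -0.6, 0.7]
finger_gap: 0.0853
grasp_force: 0.0
```

Run:
```python
from h import *
where(); snap('wrist','w1.png');
```

```text
edge [ -49.2 -189.3] z 15.1 yaw 88.26 t 3.525 F [ 0.8 -0.6  0.7] tilt [ 0.001  0.    -1.   ]
```

View pics/w1.png

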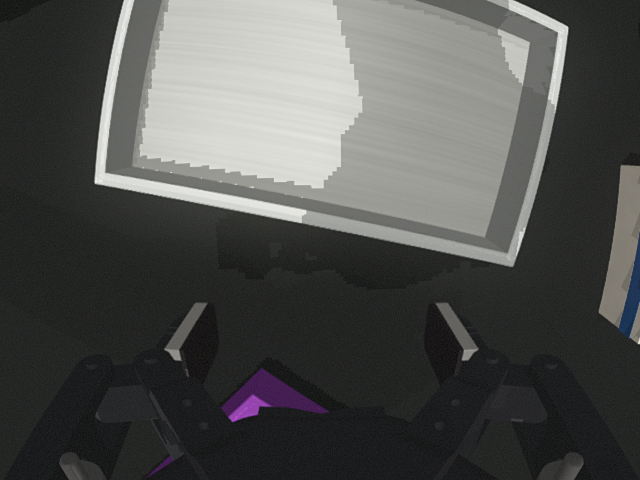

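The wrist view has both fingertips behind the tray's near lip, which runs from (97, 183) to (513, 265). The right side will touch first, which squares the tray.

play_rows([
  [[0.7,0,0,0,0,0.5,1],[0.7,0,0,0,0,0,1],[0.7,0,0,0,0,0,1],[0.7,0,0,0,0,0,1],[0.7,0,0,0,0,0,1],[0.6,0,0,0,0,0,1],[0.6,0,0,0,0,0,1],[0.4,0,0,0,0,0,1],[0,0,0,0,0,0,1]],
])

```text
time: 4.7
tool_pos: [0.442, -0.1245, 0.015]
tool_rot: [-0.0, 0.721, 0.693, -0.0]
contact_force: [-0.5, -0.4, -0.1]
finger_gap: 0.0855
grasp_force: 0.0
```

Run:
```python
from h import *
where(); snap('top','top2.png');
```

```text
edge [ -49.5 -139.3] z 15.0 yaw 87.66 t 4.7 F [-0.5 -0.4 -0.1] tilt [ 0. -0. -1.]
```

View pics/top2.png

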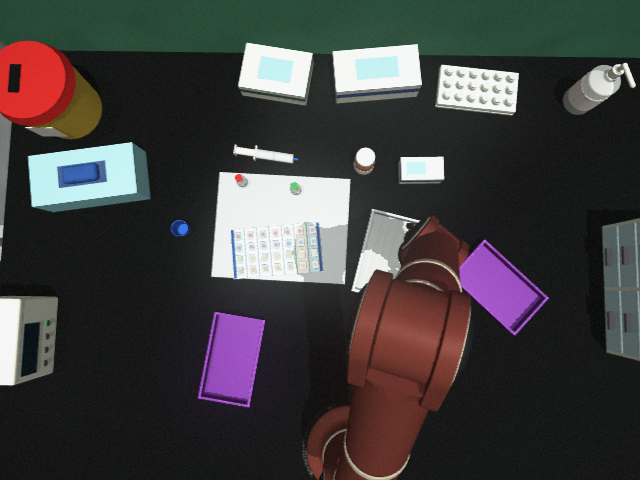

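Run:
```python
from h import *
snap('wrist','w2.png');
```

```text
(no output)
```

View pics/w2.png

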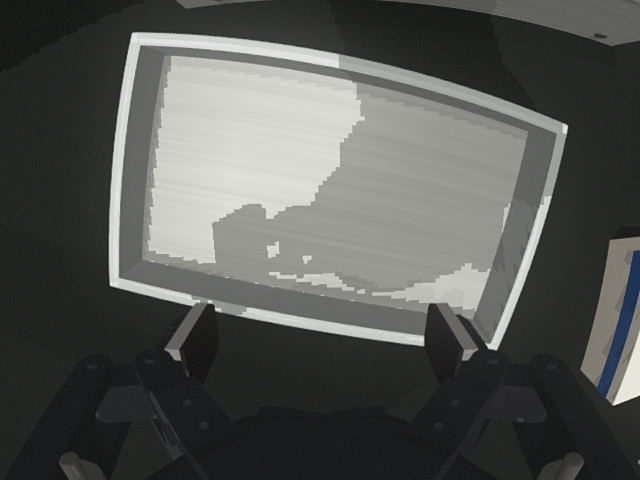

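The wrist view shows the right fingertip at the lip near (440, 345), with the tray turned only slightly. I'll check numerically how far the tray has moved.

Run:
```python
from h import *
import pickle
a,b=pickle.load(open('s0.pkl','rb'))
t2=cv2.imread('pics/top2.png');t1=cv2.imread('pics/top1.png')
A=np.hstack([cv2.resize(x[195:315,340:440],None,fx=4,fy=4,interpolation=cv2.INTER_NEAREST) for x in (t1,t2)])
cv2.imwrite('pics/c.png',A)
C=cloud(a)
for v in (230,250,270,290):
    print(v,[(u,tuple((C[v,u]*1000).round().astype(int))) for u in range(350,424,4) if C[v,u,2]>.02])
s=imaging.snapshot('scene');cv2.imwrite('pics/c2.png',s['frame'][180:320,180:360,::-1].repeat(4,0).repeat(4,1))
```

```text
230 [(418, (np.int64(506), np.int64(-154), np.int64(29)))]
250 [(362, (np.int64(457), np.int64(-23), np.int64(30))), (414, (np.int64(459), np.int64(-144), np.int64(34)))]
270 [(358, (np.int64(410), np.int64(-15), np.int64(28))), (414, (np.int64(380), np.int64(40), np.int64(1118)))]
290 [(354, (np.int64(364), np.int64(-6), np.int64(33))), (358, (np.int64(364), np.int64(-15), np.int64(27))), (378, (np.int64(380), np.int64(40), np.int64(1118))), (386, (np.int64(380), np.int64(40), np.int64(1118))), (402, (np.int64(365), np.int64(-117), np.int64(30)))]
```

View pics/c.png

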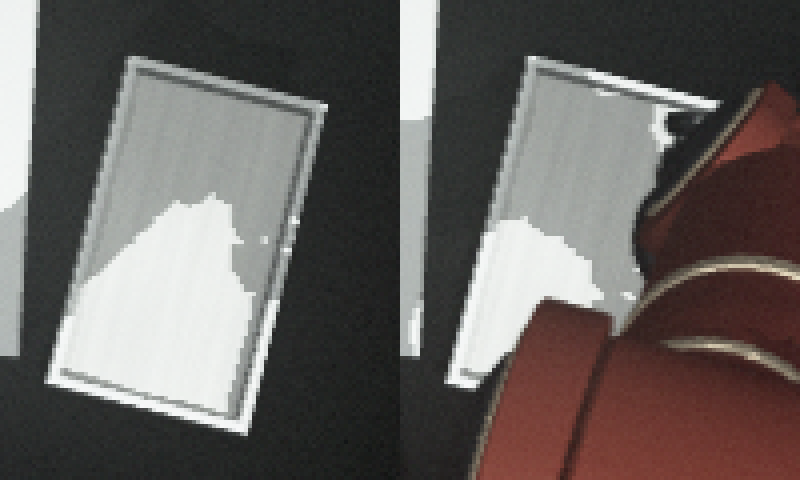

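View pics/c2.png

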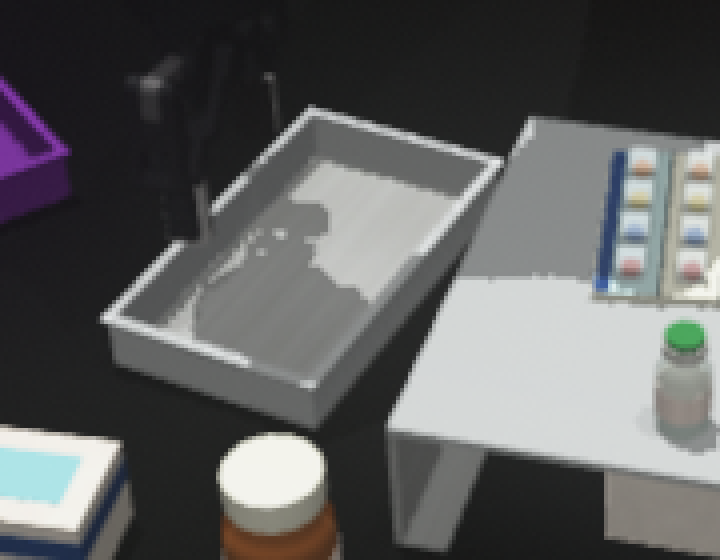

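Both crops show the tray almost unmoved. The finger's tip shows at about (185, 238) in the scene crop, overlapping the lip. I'll use depth to get the tip's real position.

Run:
```python
from h import *
s=imaging.snapshot('scene');C=cloud(s)*1000
for v in range(222,246,2):
    print(v,[tuple(int(i) for i in C[v,u]) for u in (222,225,228,231)])
print([tuple(int(i) for i in C[v,248]) for v in range(200,220,3)])
```

```text
222 [(514, -121, 112), (511, -117, 110), (496, -117, 99), (366, -168, 0)]
224 [(518, -120, 110), (511, -117, 106), (499, -117, 97), (370, -167, -2)]
226 [(518, -120, 105), (512, -117, 102), (498, -117, 91), (485, -117, 82)]
228 [(515, -122, 99), (515, -117, 99), (491, -121, 81), (484, -118, 77)]
230 [(498, -131, 80), (500, -124, 83), (491, -122, 76), (489, -117, 75)]
232 [(497, -132, 75), (498, -125, 76), (493, -121, 73), (489, -117, 71)]
234 [(501, -131, 72), (498, -126, 71), (495, -121, 70), (488, -118, 65)]
236 [(496, -134, 64), (497, -127, 65), (496, -121, 66), (492, -117, 64)]
238 [(496, -134, 59), (497, -127, 61), (494, -123, 59), (492, -117, 58)]
240 [(431, -166, 0), (494, -130, 53), (497, -122, 57), (492, -118, 53)]
242 [(473, -147, 29), (468, -142, 26), (460, -139, 21), (450, -137, 13)]
244 [(477, -145, 27), (471, -142, 23), (463, -138, 18), (452, -137, 9)]
[(273, -159, 0), (394, -113, 76), (398, -112, 71), (397, -113, 63), (398, -114, 56), (332, -140, 0), (383, -121, 29)]
```

The depth image puts the fingertips at z≈53 mm, although the reported TCP z is 15 mm. They passed over the lip, so I'll trust the cameras for height. I'll back off, go lower and check again.

play_rows([
  [[-2,0,0,0,0,0,1],[-2,0,0,0,0,0,1],[-1.5,0,0,0,0,0,1],[-0.5,0,0,0,0,0,1],[0,0,1,0,0,0,1],[0,0,1,0,0,0,1],[0,0,0,0,0,0,1]],
])

```text
time: 5.78
tool_pos: [0.4388, -0.1836, -0.0061]
tool_rot: [-0.001, 0.721, 0.693, -0.0]
contact_force: [-0.3, -0.7, 0.2]
finger_gap: 0.0858
grasp_force: 0.0
```

```bash
cat >> h.py <<'E'
def tip():
    s=imaging.snapshot('scene');C=cloud(s)*1000;p,R,_=where();p=p*1000
    dark=s['frame'].max(2)<140
    for sg in (1,-1):
        c=p+R@[0,sg*50,0]
        m=(abs(C[...,0]-c[0])<18)&(abs(C[...,1]-c[1])<18)&(C[...,2]>5)&(C[...,2]<100)
        q=C[m]
        if len(q): print('finger',sg,len(q),'zlow',np.sort(q[:,2])[:8].round(),'y',np.percentile(q[:,1],[2,98]).round(),'x',np.percentile(q[:,0],[2,98]).round())
E
python3 - <<'E'
from h import *
tip()
E
```

```text
edge [ -50.1 -198.8] z -5.7 yaw 87.68 t 5.825 F [-0.1 -1.1 -0.5] tilt [ 0.001 -0.002 -1.   ]
finger 1 292 zlow [27. 27. 28. 28. 29. 29. 30. 31.] y [-196. -169.] x [475. 506.]
finger -1 259 zlow [27. 28. 28. 28. 29. 30. 30. 30.] y [-193. -168.] x [373. 405.]
```

play_rows([
  [[0,0,0.8,0,0,0,1],[0,0,0.7,0,0,0,1],[1,0,0,0,0,0,1],[1,0,0,0,0,0,1],[0.7,0,0,0,0,0,1],[0.7,0,0,0,0,0,1],[0.7,0,0,0,0,0,1],[0.6,0,0,0,0,0,1],[0,0,0,0,0,0,1]],
])

```text
time: 6.95
tool_pos: [0.4414, -0.1369, -0.02]
tool_rot: [-0.0, 0.721, 0.693, 0.0]
contact_force: [-0.2, -0.1, -1.0]
finger_gap: 0.0853
grasp_force: 0.0
```

Run:
```python
from h import *
tip()
```

```text
edge [ -49.9 -151.9] z -20.0 yaw 87.69 t 7.0 F [-0.   0.2 -0.3] tilt [ 0.001 -0.001 -1.   ]
finger 1 414 zlow [5. 5. 6. 6. 6. 7. 7. 7.] y [-149. -122.] x [475. 509.]
finger -1 248 zlow [12. 14. 15. 15. 16. 16. 16. 16.] y [-146. -122.] x [375. 405.]
```

play_rows([
  [[0.4,0,0,0,0,0,1],[0.4,0,0,0,0,0,1],[0.4,0,0,0,0,0,1],[0.4,0,0,0,0,0,1],[0.2,0,0,0,0,0,1],[0,0,0,0,0,0,1]],
])

```text
time: 7.75
tool_pos: [0.4421, -0.1193, -0.02]
tool_rot: [-0.0, 0.721, 0.693, 0.0]
contact_force: [0.0, -0.5, -0.3]
finger_gap: 0.0852
grasp_force: 0.1
```

Run:
```python
from h import *
where();s=snap('top');t=s['frame'][195:315,340:440,::-1].repeat(3,0).repeat(3,1)
q=snap('scene')['frame'][180:300,190:350,::-1].repeat(3,0).repeat(3,1)
cv2.imwrite('pics/d.png',np.hstack([t,q]))
```

```text
edge [ -49.7 -134.1] z -20.0 yaw 87.68 t 7.75 F [ 0.  -0.5 -0.3] tilt [ 0.001 -0.001 -1.   ]
```

View pics/d.png

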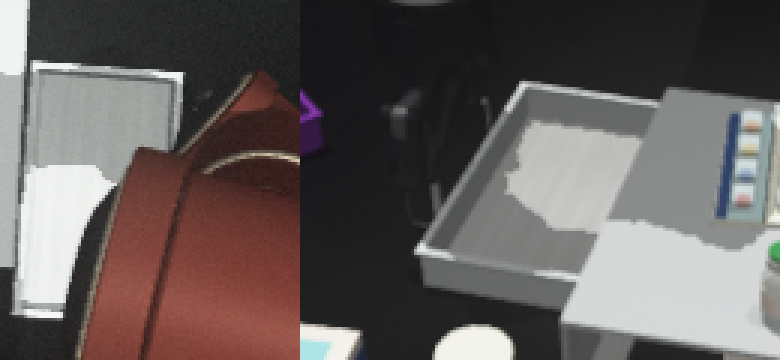

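The tray is now square and nearly touching; its left lip in the crop runs (33, 62)–(15, 315) against the riser. I'll press on until the force rises.

play_rows([
  [[0.2,0,0,0,0,0,1],[0.15,0,0,0,0,0,1],[0.1,0,0,0,0,0,1],[0,0,0,0,0,0,1]],
])

```text
time: 8.35
tool_pos: [0.4425, -0.1153, -0.02]
tool_rot: [0.0, 0.722, 0.692, 0.0]
contact_force: [1.1, -0.9, -0.5]
finger_gap: 0.0857
grasp_force: 0.3
```

play_rows([
  [[0.15,0,0,0,0,0,1],[0.1,0,0,0,0,0,1],[0,0,0,0,0,0,1]],
])

```text
time: 8.72
tool_pos: [0.4427, -0.1147, -0.0199]
tool_rot: [0.001, 0.722, 0.692, -0.001]
contact_force: [-0.7, -4.8, -0.7]
finger_gap: 0.0853
grasp_force: 2.5
```

play_rows([
  [[0.15,0,0,0,0,0,1],[0.15,0,0,0,0,0,1],[0.1,0,0,0,0,0,1],[0,0,0,0,0,0,1]],
])

```text
time: 9.22
tool_pos: [0.4427, -0.1148, -0.0197]
tool_rot: [0.004, 0.723, 0.691, -0.002]
contact_force: [-1.7, -12.5, -0.9]
finger_gap: 0.0852
grasp_force: 5.9
```

Run:
```python
from h import *
where()
```

```text
edge [ -49.2 -129.6] z -19.7 yaw 87.46 t 9.225 F [ -1.7 -12.5  -0.9] tilt [-0.009  0.003 -1.   ]
```

The tray is seated: tool at −129.6 mm in the edge frame, 12 N holding. I'll back off, lift and cross over to the pack's +y end.

play_rows([
  [[-0.6,0,0,0,0,0,1],[-0.8,0,0,0,0,0,1],[-1.5,0,0,0,0,0,1],[-0.5,0,-2,0,0,0,0.8],[0,0,-4,0,0,0,0.7],[0,0,-5,0,0,0,0.7],[0,0,-5,0,0,0,0.7],[0,0,-4,0,0,0,0.7],[0,0,-1.5,0,0,0,0.7]],
])

```text
time: 10.35
tool_pos: [0.4421, -0.1437, 0.1976]
tool_rot: [0.002, 0.722, 0.692, 0.001]
contact_force: [0.2, -0.3, -0.4]
finger_gap: 0.0598
grasp_force: 0.0
```

play_rows([
  [[5,0,0,0,0,0,0.7],[5,-0.1,0,0,0,0,0.7],[5,-0.1,0,0,0,0,0.7],[5,-0.1,0,0,0,0,0.7],[5,-0.1,0,0,0,0,0.7],[5,-0.1,0,0,0,0,0.7],[5,-0.1,0,0,0,0,0.7],[5,-0.1,0,0,0,0,0.7],[4.7,-0.1,0,0,0,0,0.7],[0,0,0,0,0,0,0.7]],
])

```text
time: 11.6
tool_pos: [0.4503, 0.3088, 0.1942]
tool_rot: [-0.001, 0.719, 0.695, -0.0]
contact_force: [-0.3, -1.1, -0.3]
finger_gap: 0.0595
grasp_force: 0.0
```

```bash
cat >> h.py <<'E'
def tray():
    s=snap('top');hsv=cv2.cvtColor(s['frame'],cv2.COLOR_RGB2HSV)
    m=((hsv[...,2]>60)&(hsv[...,1]<60)).astype(np.uint8)
    return s,hsv,m
E
python3 - <<'E'
from h import *
p,R,st=where();s,hsv,m=tray();tip()
cv2.imwrite('pics/top3.png',s['frame'][:,:,::-1])
for v in (215,235,255,275,290):
    r=hsv[v,335:415,2].astype(int);print(v,r.tolist())
E
```

```text
edge [-58.5 294. ] z 194.2 yaw 88.1 t 11.6 F [-0.3 -1.1 -0.3] tilt [ 0.002 -0.002 -1.   ]
edge [-57.  288.6] z 194.6 yaw 87.65 t 11.7 F [0.  0.6 0.7] tilt [-0.002 -0.001 -1.   ]
finger 1 212 zlow [66. 67. 67. 67. 67. 68. 68. 68.] y [284. 312.] x [484. 519.]
finger -1 135 zlow [67. 67. 68. 68. 68. 68. 68. 68.] y [288. 316.] x [393. 419.]
215 [242, 243, 243, 243, 243, 242, 242, 242, 244, 243, 241, 243, 236, 178, 60, 62, 61, 60, 63, 65, 60, 61, 64, 65, 57, 62, 58, 58, 61, 60, 60, 58, 58, 56, 60, 59, 57, 57, 53, 50, 57, 49, 57, 56, 52, 52, 51, 53, 52, 54, 49, 51, 52, 51, 50, 49, 48, 50, 44, 46, 40, 47, 46, 46, 45, 46, 42, 44, 43, 44, 46, 44, 42, 37, 36, 39, 46, 40, 39, 40]
235 [244, 244, 244, 245, 245, 245, 245, 245, 245, 244, 245, 245, 241, 239, 236, 229, 226, 230, 237, 234, 234, 234, 236, 235, 232, 233, 234, 233, 235, 235, 235, 232, 233, 235, 235, 235, 235, 236, 234, 234, 232, 232, 234, 235, 234, 237, 235, 236, 234, 232, 237, 236, 236, 234, 233, 233, 233, 221, 154, 116, 172, 243, 224, 66, 44, 50, 48, 51, 48, 45, 47, 42, 41, 45, 41, 45, 45, 43, 41, 41]
255 [245, 246, 245, 245, 245, 246,
[... 418 characters left out ...]
 236, 229, 230, 234, 237, 240, 240, 241, 240, 239, 238, 240, 241, 239, 240, 240, 238, 238, 239, 237, 239, 239, 241, 241, 239, 240, 237, 239, 240, 240, 238, 239, 238, 240, 238, 237, 240, 240, 239, 238, 237, 238, 236, 227, 156, 129, 149, 232, 237, 164, 49, 46, 50, 45, 46, 46, 49, 42, 45, 42, 43, 44, 43, 39, 43, 40, 39, 39]
290 [61, 60, 61, 64, 58, 60, 59, 57, 114, 214, 246, 242, 227, 233, 237, 237, 238, 240, 240, 240, 239, 237, 237, 239, 240, 238, 238, 237, 238, 239, 238, 239, 239, 240, 242, 241, 240, 239, 238, 240, 240, 240, 239, 241, 239, 238, 240, 240, 241, 241, 239, 238, 238, 236, 228, 162, 142, 131, 218, 245, 227, 41, 45, 41, 45, 46, 42, 46, 44, 41, 39, 36, 40, 40, 39, 38, 39, 37, 40, 41]
```

The tray's outer side runs at 2.3° to the image, at y≈−0.107, which matches a flush fit. Now I'll descend behind the pack in stages.

play_rows([
  [[0.1,0,4,0,0,0,0.7],[0,0,4,0,0,0,0.7],[0,0,4,0,0,0,0.7],[0,0,1.5,0,0,0,0.7],[0,0,0,0,0,0,0.7]],
])

```text
time: 12.32
tool_pos: [0.4521, 0.3037, 0.0599]
tool_rot: [0.0, 0.722, 0.692, -0.001]
contact_force: [0.6, -0.5, 0.3]
finger_gap: 0.0596
grasp_force: 0.0
```

```bash
cat >> h.py <<'E'
def tip2(z0=72):
    s=imaging.snapshot('scene');C=cloud(s)*1000;p,R,_=where();p=p*1000
    for sg in (1,-1):
        c=p+R@[0,sg*37,0]
        m=(abs(C[...,0]-c[0])<18)&(abs(C[...,1]-c[1])<12)&(C[...,2]>z0-10)&(C[...,2]<150)&(s['frame'].max(2)<120)
        v,u=np.nonzero(m)
        for r in np.unique(v)[-6:]:
            k=v==r;q=C[r,u[k]];print(sg,r,u[k].min(),u[k].max(),q.mean(0).round(),)
E
python3 - <<'E'
from h import *
tip2()
E
```

```text
edge [-55.9 289.8] z 60.9 yaw 87.55 t 12.375 F [-0.1 -0.3 -0.3] tilt [ 0.     0.001 -1.   ]
1 249 449 460 [494. 301.  98.]
1 250 449 460 [493. 301.  95.]
1 251 450 460 [493. 302.  93.]
1 252 450 460 [489. 303.  88.]
1 253 456 457 [489. 306.  86.]
1 265 459 459 [501. 313.  69.]
-1 211 454 454 [423. 295. 130.]
-1 212 454 454 [417. 295. 124.]
-1 227 451 451 [422. 294.  93.]
```

play_rows([
  [[0,0,0.7,0,0,0,0.7],[0,0,0.5,0,0,0,0.7],[0,0,0,0,0,0,0.7]],
])

```text
time: 12.75
tool_pos: [0.4516, 0.3052, 0.048]
tool_rot: [-0.0, 0.721, 0.692, -0.0]
contact_force: [0.5, 0.1, 0.5]
finger_gap: 0.0596
grasp_force: 0.0
```

play_rows([
  [[0,0,0.15,0,0,0,0.7],[0,0,0,0,0,0,0.7]],
])

```text
time: 13.0
tool_pos: [0.4518, 0.3052, 0.0465]
tool_rot: [0.0, 0.722, 0.692, -0.0]
contact_force: [-0.5, 0.0, -0.0]
finger_gap: 0.0596
grasp_force: 0.0
```

Run:
```python
from h import *
tip2()
```

```text
edge [-56.8 290.5] z 46.6 yaw 87.63 t 13.05 F [-0.1  0.4  0.6] tilt [ 0.  0. -1.]
1 256 448 460 [493. 302.  81.]
1 257 449 460 [492. 303.  79.]
1 258 451 459 [489. 304.  74.]
1 259 457 457 [483. 309.  68.]
1 264 459 459 [500. 312.  71.]
1 265 459 459 [505. 312.  72.]
-1 215 454 454 [424. 296. 122.]
-1 219 454 454 [419. 297. 110.]
-1 229 451 451 [424. 295.  90.]
-1 230 451 451 [423. 295.  87.]
-1 231 451 451 [423. 295.  85.]
```

play_rows([
  [[0,0,0.1,0,0,0,0.7],[0,0,0,0,0,0,0.7]],
])

```text
time: 13.3
tool_pos: [0.4518, 0.3051, 0.0454]
tool_rot: [-0.0, 0.722, 0.692, -0.0]
contact_force: [0.0, 0.4, -0.4]
finger_gap: 0.0598
grasp_force: 0.0
```

play_rows([
  [[0,0,0.1,0,0,0,0.7],[0,0,0,0,0,0,0.7]],
])

```text
time: 13.55
tool_pos: [0.4517, 0.3051, 0.0444]
tool_rot: [-0.0, 0.722, 0.692, -0.0]
contact_force: [0.3, -0.4, 0.4]
finger_gap: 0.0598
grasp_force: 0.0
```

play_rows([
  [[0,0,0.1,0,0,0,0.7],[0,0,0,0,0,0,0.7]],
])

```text
time: 13.8
tool_pos: [0.4519, 0.3052, 0.0438]
tool_rot: [-0.0, 0.722, 0.692, 0.0]
contact_force: [-0.7, -0.8, 2.7]
finger_gap: 0.0595
grasp_force: 1.5
```

Touch came at TCP z≈43.9. I'll lift 1.5 mm clear of the surface and push the pack.

play_rows([
  [[0,0,-0.2,0,0,0,0.7],[-0.8,0,0,0,0,0,0.7],[-0.6,0,0,0,0,0,0.7],[-0.5,0,0,0,0,0,0.7],[-0.5,0,0,0,0,0,0.7],[-0.5,0,0,0,0,0,0.7],[-0.5,0,0,0,0,0,0.7],[-0.5,0,0,0,0,0,0.7],[0,0,0,0,0,0,0.7]],
])

```text
time: 14.92
tool_pos: [0.4502, 0.2654, 0.0455]
tool_rot: [0.0, 0.722, 0.692, -0.0]
contact_force: [-0.4, -0.2, -0.4]
finger_gap: 0.06
grasp_force: 0.0
```

```bash
cat >> h.py <<'E'
def pack():
    s=snap('top');where();hsv=cv2.cvtColor(s['frame'],cv2.COLOR_RGB2HSV)
    b=((hsv[...,0]>100)&(hsv[...,0]<130)&(hsv[...,1]>120)&(hsv[...,2]>40)).astype(np.uint8)
    b[:200]=0;b[295:]=0;b[:,:205]=0;b[:,372:]=0
    n,l,st,ce=cv2.connectedComponentsWithStats(b)
    for i in range(1,n):
        if st[i,4]<15: continue
        v,u=np.nonzero(l==i);q=(ray(s,np.c_[u,v],.075)[:,:2]-EM)@RE*1000
        vx,vy,x0,y0=cv2.fitLine(q.astype(np.float32),cv2.DIST_L2,0,.01,.01).ravel()
        print('band',st[i],'mean',q.mean(0).round(1),'xr',q[:,0].min().round(),q[:,0].max().round(),'rel ang',np.degrees(np.arctan(vy/vx)).round(2))
E
python3 - <<'E'
from h import *
pack()
E
```

```text
edge [-56.9 251. ] z 45.5 yaw 87.6 t 14.975 F [-0.1  0.1  0. ] tilt [-0. -0. -1.]
band [328 228   4  48  76] mean [-49.7  37.6] xr -102.0 4.0 rel ang 5.81
band [243 231   3  48  81] mean [-66.6 229.7] xr -119.0 -14.0 rel ang 5.76
```

play_rows([
  [[-0.5,0,0,0,0,0,0.7],[-0.5,0,0,0,0,0,0.7],[-0.5,0,0,0,0,0,0.7],[-0.5,0,0,0,0,0,0.7],[-0.5,0,0,0,0,0,0.7],[-0.5,0,0,0,0,0,0.7],[-0.5,0,0,0,0,0,0.7],[0,0,0,0,0,0,0.7]],
])

```text
time: 15.98
tool_pos: [0.4487, 0.2304, 0.0455]
tool_rot: [0.0, 0.722, 0.692, -0.0]
contact_force: [0.4, 0.5, -0.9]
finger_gap: 0.0597
grasp_force: 0.0
```

Run:
```python
from h import *
pack()
```

```text
edge [-57.1 216. ] z 45.5 yaw 87.59 t 16.025 F [ 0.2 -0.  -1. ] tilt [-0. -0. -1.]
band [258 232   2  15  24] mean [-30.  198.6] xr -46.0 -14.0 rel ang 4.01
band [342 235   4  48  75] mean [-61.8   5.1] xr -116.0 -10.0 rel ang 1.05
band [256 249   4  31  49] mean [-88.2 197.6] xr -120.0 -53.0 rel ang 0.33
```

play_rows([
  [[-0.4,0,0,0,0,-0.1,0.7],[-0.4,0,0,0,0,0,0.7],[-0.4,0,0,0,0,0,0.7],[-0.4,0,0,0,0,0,0.7],[-0.4,0,0,0,0,0,0.7],[-0.4,0,0,0,0,0,0.7],[-0.3,0,0,0,0,0,0.7],[0,0,0,0,0,0,0.7]],
])

```text
time: 17.02
tool_pos: [0.4477, 0.2037, 0.0455]
tool_rot: [0.0, 0.721, 0.693, -0.0]
contact_force: [-0.0, -0.1, -0.4]
finger_gap: 0.0598
grasp_force: 0.0
```

Run:
```python
from h import *
pack()
s=snap('top')
i=s['frame'][215:285,320:370]
print(cv2.cvtColor(i,cv2.COLOR_RGB2HSV)[::8,:,0][:, :].tolist()[3]);print(i[24].max(1).tolist());print(i[30].max(1).tolist())
b=snap('scene');A=b['frame'][205:285,270:400,::-1].repeat(4,0).repeat(4,1)
B=i[:,:,::-1].repeat(4,0).repeat(4,1);B=np.vstack([B,np.zeros((A.shape[0]-B.shape[0],200,3),np.uint8)])
cv2.imwrite('pics/e.png',np.hstack([A,B]))
```

```text
edge [-57.  189.1] z 45.5 yaw 87.72 t 17.075 F [-0.   0.1  0.3] tilt [-0. -0. -1.]
band [270 233   2   8  15] mean [-22.4 172.2] xr -31.0 -15.0 rel ang 5.49
band [353 237   5  49  76] mean [-68.1 -20.6] xr -121.0 -13.0 rel ang -0.04
band [267 258   3  23  39] mean [-96.5 172.5] xr -121.0 -71.0 rel ang 0.01
[94, 98, 90, 88, 90, 99, 90, 94, 93, 90, 90, 96, 99, 105, 90, 41, 60, 60, 50, 60, 80, 75, 90, 90, 98, 90, 90, 90, 88, 87, 88, 87, 90, 98, 101, 107, 109, 108, 105, 68, 60, 60, 60, 50, 70, 70, 68, 75, 60, 80]
[231, 249, 243, 226, 234, 234, 233, 235, 238, 244, 249, 242, 232, 249, 241, 214, 234, 234, 233, 234, 238, 248, 248, 248, 242, 228, 248, 241, 196, 206, 200, 202, 228, 247, 245, 221, 183, 204, 229, 227, 229, 228, 231, 237, 239, 236, 235, 236, 235, 235]
[241, 249, 247, 237, 232, 232, 232, 238, 245, 243, 249, 241, 219, 249, 243, 220, 235, 235, 235, 235, 238, 247, 248, 243, 225, 242, 243, 218, 231, 226, 218, 221, 224, 236, 233, 208, 190, 212, 232, 227, 231, 231, 233, 240, 240, 238, 238, 237, 237, 236]
```

play_rows([
  [[-0.2,0,0,0,0,0,0.7],[-0.2,0,0,0,0,0,0.7],[-0.18,0,0,0,0,0,0.7],[0,0,0,0,0,0,0.7]],
])

```text
time: 17.68
tool_pos: [0.4474, 0.1981, 0.0455]
tool_rot: [0.0, 0.721, 0.693, -0.0]
contact_force: [0.1, 0.0, -0.3]
finger_gap: 0.0598
grasp_force: 0.0
```

Run:
```python
from h import *
pack()
```

```text
edge [-57.  183.3] z 45.5 yaw 87.72 t 17.725 F [0.6 0.3 0. ] tilt [-0. -0. -1.]
band [356 238   4  48  81] mean [-68.5 -26.1] xr -121.0 -15.0 rel ang 0.01
band [270 259   3  22  34] mean [-96.3 166.8] xr -120.0 -73.0 rel ang -0.77
```

play_rows([
  [[0.5,0,0,0,0,0,0.7],[1.5,0,0,0,0,0,0.7],[1.5,0,0,0,0,0,0.7],[0.5,0,-3,0,0,0,0.7],[0,0,-5,0,0,0,0.7],[0,0,-5,0,0,0,0.7],[4,0,-2,0,0,0,0.7],[4,0,0,0,0,0,0.7],[4,0,0,0,0,0,0.7],[0,0,0,0,0,0,0.7]],
])

```text
time: 18.98
tool_pos: [0.4516, 0.3641, 0.1948]
tool_rot: [-0.001, 0.718, 0.696, 0.0]
contact_force: [0.1, -0.8, 0.1]
finger_gap: 0.0597
grasp_force: 0.0
```

Run:
```python
from h import *
pack()
s=snap('top');hsv=cv2.cvtColor(s['frame'],cv2.COLOR_RGB2HSV)
# riser edge pixels (subpixel) at rows above tray, tray outer edge
for v in (190,200,): 
    u=np.nonzero(hsv[v,330:370,2]<140)[0][0]+330;print('riser edge',((ray(s,[(u-.5,v)],.07)[0,:2]-EM)@RE*1000).round(1))
for v in (225,245,265,285):
    u=np.nonzero(hsv[v,300:430,2]>140)[0].max()+300;print('tray',((ray(s,[(u+.5,v)],.03)[0,:2]-EM)@RE*1000).round(1))
b=snap('scene');A=b['frame'][200:290,230:400,::-1];A=cv2.resize(A,None,fx=3,fy=3)
B=cv2.resize(s['frame'][160:300,210:410,::-1],None,fx=2,fy=2);A=A[:270];c=np.zeros((550,510,3),np.uint8);c[:270,:510]=A;c[270:,:400]=B
cv2.imwrite('pics/f.png',c)
```

```text
edge [-58.5 346.2] z 194.9 yaw 88.02 t 19.025 F [0.6 0.  0.6] tilt [-0.    -0.001 -1.   ]
band [270 233   4  48  78] mean [-67.4 166.9] xr -120.0 -15.0 rel ang 0.13
band [356 238   4  48  81] mean [-68.5 -26.1] xr -121.0 -15.0 rel ang 0.01
riser edge [93.9  0. ]
riser edge [70.7  1.1]
tray [  25.  -120.3]
tray [ -22.3 -120. ]
tray [ -69.2 -119.7]
tray [-115.8 -119.4]
```

View pics/f.png

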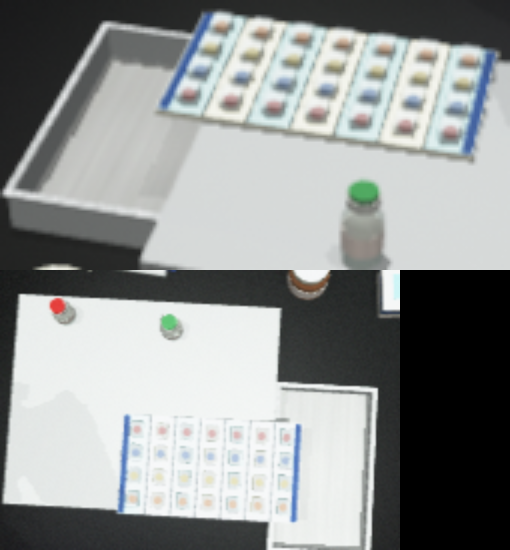

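The last picture shows row 1 alone past the edge, its tear line on the edge at about (275, 425), above the flush tray. The vials haven't moved. I'll hand in the job.

```bash
python3 -c "
from h import *
print(workorder.close_job())"
```

```text
the job is handed in; nothing more can be done
None
```

The job is handed in, with no verdict returned: by camera the tray sits flush and square against the riser's panel, and only the pack's first row hangs over it (about 31 mm past the edge, tear line on the edge within about 1 mm).

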